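Unlock the balance keypad and tare the dish

ROBOT

A 7-joint arm with a two-finger parallel gripper is mounted at the origin on the work surface. World frame = base frame: x ahead of the robot, y to its left, z up, the work surface at z = 0. Lengths are in m, angles in rad, forces in N, time in s.
With the tool pointing down it reaches from about 0.35 to 0.9 m from the base axis. Payload 8.1 kg.
Tool frame: the origin (TCP) lies at the centre of the arm's flange, where the gripper is bolted on; the fingertips stand 178 mm ahead of it and the grasp point (between the pads) lies 159 mm ahead of it; z points along the fingers, y is the direction in which the jaws open and shut (so a half turn about z gives the same grasp; the last joint's range is limited). The gripper opens to 92 mm and grips with 3 to 60 N. Pads are 19 mm wide; open, the fingers measure 130 mm over their backs; the gripper's body (75 mm by 190 mm) begins 47 mm behind the grasp point.
Start: joints at [1.126, 0.434, 0.025, 1.573, -0.012, 1.134, -0.075], TCP at [0.209, -0.589, 0.405] pointing down, gripper open.
Joint ranges: [-2.62, 2.62], [-0.44, 2.09], [-1.27, 1.32], [0.08, 2.57], [-1.32, 4.46], [0.12, 2], [-2.74, 2.74]. Speed limits (rad/s): [2.22, 2.22, 3.01, 3.01, 3.14, 3.14, 3.14].

INTERFACE

Orientations are given as a rotation vector (axis times angle).
In Python, from cell import arm, get_image, camera_model gives the robot as it stands. The module is installed in compiled form; this text tells all that it offers.
- The arm moves only by the shell command python3 -m pendant 'ROWS' [FORCE]. ROWS is JSON, a list that holds one entry, the list of rows, each a list of 7 numbers: the shift along the tool's x, y, z in mm, then the turn, a rotation vector about the tool's x, y, z in rad, then the closure, from -1 (fully open) to 1 (shut). In form: [[[x, y, z, rx, ry, rz, hand], ...]]. A call has 1 to 20 rows; each row is the pose to reach, as a shift and turn from the pose commanded when the call began, along the tool's axes at that moment; what a row does not reach only later rows make up. A row lasts 1/8 s, in which the tool goes at most 62.5 mm and 10.7 degrees, less where a joint would pass 70% of its speed; a pose out of reach is approached as far as the arm can. A call with a gripper value outside its range is refused whole. The fingers move at their own pace and stop on an object; FORCE is the grip in N (left out, the last holds). Time passes only in rows, so rows that repeat a pose let the fingers close. It gives the time, the measured TCP pose, the force and the opening at its end, in the units of the state.
- arm.observe(): the state, without advancing time (a new reading comes with each control period).
- get_image(name): name is "scene" or "side" or "wrist"; returns the picture (400x640x3 uint8, red, green, blue); there is no depth.
- camera_model(name): a dict with "fx", "fy", "cx", "cy" (pixels), "position" and "orientation" of the camera in the world; the wrist camera has in their place "T_tool_cam" (4x4, takes a point from camera to tool coordinates, whose origin is the TCP and whose axes are the flange's). Camera axes: x right, y down, z forward; pixel columns grow to the right and rows downward; lengths in m; the calibration is good to about 2 mm. A picture is of the moment at which its call begins: read the wrist's pose just before it. camera_model takes no time and is no camera call.
- arm.sign_off(): hands the job in, once; it reports no verdict.
The state is a dict: "clock": time; "joints": joint angles; "dq": joint speeds; "joint_efforts": joint torques, N m; "position": TCP position; "ee_rot": TCP orientation; "force": force on the tool from outside, world axes, zero at the start; "ft_torque": the same for the moment, N m; "width": opening from 0.0 (shut) to 1.0 (fully open).
Only numpy, scipy, OpenCV 4.12 (cv2) and the standard library are available. Lean on these libraries where they do the work, as an engineer would, in place of code of your own. Each camera call takes 0.05 s, during which the arm holds its last target.

TASK

The lab balance's keypad is locked, with an empty dish standing on the pan: with two fingertips press the two square end keys of the row of three together, never one on its own, and hold both fully down for at least two seconds to unlock it. Then let both keys come up, and press the long tare bar in front of them fully down and let it come up too. Press no other key (not the round middle one, nor the bar along with the end keys), and leave the dish, sieve and jar where they stand.

Things in the scene. Friction and masses are not known exactly. Their poses are not given: they have to be found in the camera images.
- balance: precision balance, fixed, 200 mm wide; steel pan top 84 mm high, from x = 76 to 244 mm. Origin on the bench straight below the middle key; z up, x from front edge (-60 mm) to back (255 mm), y to the left as one faces it. The key panel slopes up to the back at 14 degrees: outward normal (-0.242, 0, 0.970). Front to back: tare bar, row of 3 keys (32 mm pitch), display, pan
- key_left_top (a point): centre of the top of the left (+y) square key, 20 mm along the row by 18 mm; moves with it. Stands 10 mm proud of the panel when up, 6 mm when down. z is the panel normal, x up the slope to the back, y along the row to the left. The square keys are 64 mm apart centre to centre, 44 mm between inner edges, 84 mm over outer edges
- key_left (a joint): left square key, joint value: 0 = up, 0.004 m = fully down (4 mm travel along the panel's normal); a return spring resists with about 0.9 N at first and 3 N fully down, and lifts it again when let go
- key_right_top (a point): centre of the top of the right square key (on the -y side of the row), same size and axes as the left one
- key_right (a joint): right square key, joint value: 0 = up, 0.004 m = fully down (4 mm travel along the panel's normal); a return spring resists with about 0.9 N at first and 3 N fully down, and lifts it again when let go
- key_middle_top (a point): centre of the top of the round middle key, 16 mm across, equally high, midway between the square keys: not to be pressed
- key_middle (a joint): round middle key, joint value: 0 = up, 0.004 m = fully down (4 mm travel along the panel's normal); a return spring resists with about 0.9 N at first and 3 N fully down, and lifts it again when let go
- tare_bar_top (a point): centre of the top of the long tare bar, 75 mm along the row by 13 mm, parallel to the row and 34 mm in front of it (down the slope, nearer the balance's front edge); same axes, height and travel as the keys
- tare_bar (a joint): tare bar, joint value: 0 = up, 0.004 m = fully down (4 mm travel along the panel's normal); a return spring resists with about 0.9 N at first and 3 N fully down, and lifts it again when let go
- dish: loose empty steel bowl, 96 mm across the rim, 32 mm high, standing on the pan; origin at the centre of its underside. Leave alone
- sieve: loose stack of two round steel test sieves, 200 mm across, 108 mm high, beside the balance; origin at the centre of its underside. Leave alone
- jar: loose sample jar with white cap, 72 mm across, 95 mm high, beside the balance; origin at the centre of its underside. Leave alone

How it is judged:
On the way, in this order (a step that is already met when the one before it is completed fails the run):
1. both square end keys are held fully down together for two seconds (value of joint each of key_left, key_right above 0.0032 m), for 2 s.
2. both end keys are let up again (value of joint each of key_left, key_right below 0.0008 m), for 0.1 s.
3. the tare bar is pressed fully down (value of joint tare_bar above 0.0032 m), for 0.1 s.
At the end, for the whole second after the job is handed in: End keys held together beyond 3.2 of 4 mm for 2 s, let up, then the tare bar pressed beyond 3.2 mm; now all keys are up (under 0.8 mm), the dish rests upright within 6 mm of its place, and sieve and jar rest within 10 mm of theirs (all of step 2 and value of joint each of key_middle, tare_bar below 0.0008 m and not (distance of dish from where it was at the start of the episode above 0.006 m) and not (distance of sieve from where it was at the start of the episode above 0.01 m) and not (distance of jar from where it was at the start of the episode above 0.01 m) and angle between dish's own z axis and vertical below 0.1 rad and linear speed of each of dish, sieve, jar below 0.02 m/s); the robot touches nothing.
It fails at once if one end key is pressed fully down alone, the other still up (beyond 3.2 mm against under 0.6 mm) ((value of joint key_left above 0.0032 m and value of joint key_right below 0.0006 m) or (value of joint key_right above 0.0032 m and value of joint key_left below 0.0006 m)).
It fails at once if the middle key is pressed (beyond 1.5 mm) (value of joint key_middle above 0.0015 m).
It fails at once if the tare bar is pressed along with an end key (both beyond 1.5 mm) (value of joint tare_bar above 0.0015 m and value of joint any of key_left, key_right above 0.0015 m).
It fails at once if the dish is pushed about, tipped or lifted (more than 6 mm or 0.2 rad) (distance of dish from where it was at the start of the episode above 0.006 m or angle between dish's own z axis and vertical above 0.2 rad).
It fails at once if the sieve or jar is moved or lifted (more than 10 mm) (distance of any of sieve, jar from where it was at the start of the episode above 0.01 m).
It also fails if it takes over 45 s, if anything falls off the work surface, if the arm or the gripper's body presses on something with over 40 N, if the wrist force passes 120 N, or if a joint passes its speed limit or range.

## Working session

There is one attempt and no reset: what is moved stays moved. The work goes in short steps, Python scripts to look and compute and a shell command to move; the robot and the scene stay as the last step left them, time stands still between calls to the robot, and variables do not carry over. Pictures are saved under pics/ and viewed, and the job is handed in when it is done.

```bash
mkdir -p pics
python3 - <<'E'
from cell import arm,get_image,camera_model
import cv2
s=arm.observe();print(s)
for n in ["scene","side","wrist"]:
    print(n,camera_model(n))
for n in ["scene","side","wrist"]:
    cv2.imwrite(f"pics/{n}0.png",get_image(n)[:,:,::-1])
E
```

```text
{'clock': 0.0, 'joints': array([ 1.1263995 ,  0.43521434,  0.02494849,  1.57409233, -0.01162409,
        1.13401123, -0.07506528]), 'dq': array([-0.00015314, -0.0012572 ,  0.00116377,  0.00093157,  0.00141189,
       -0.00028643, -0.00093674]), 'joint_efforts': array([ 1.54472647e-03, -6.67846942e+01,  9.85511206e-01, -3.14451957e+01,
       -6.05343212e-02,  4.29864856e-02,  1.98214002e-04]), 'position': array([ 0.20939424, -0.58862946,  0.40395168]), 'ee_rot': array([-3.09432096e+00, -5.33986934e-01,  5.92773408e-04]), 'force': array([0.15695222, 0.23786707, 0.28574902]), 'ft_torque': array([ 0.05844621,  0.01154151, -0.00969973]), 'width': 1.002115179332467}
scene {'fx': 429.830922793464, 'fy': 429.830922793464, 'cx': 323.0928976282381, 'cy': 193.55978787275743, 'position': array([1.45167784, 0.15017642, 0.61576356]), 'orientation': array([-1.53708512, -1.72503516,  0.92966212])}
side {'fx': 465.64287966797684, 'fy': 465.64287966797684, 'cx': 311.4371045670962, 'cy': 201.90707110494532, 'position': array([ 0.56111496, -0.77632664,  1.02628761]), 'orientation': array([-2.40636274,  0.09553265, -0.03787956])}
wrist {'fx': 349.16654513688127, 'fy': 349.16654513688127, 'cx': 318.7879952273594, 'cy': 203.47076427610784, 'T_tool_cam': array([[-8.06527243e-04, -9.63687044e-01, -2.67033016e-01,
         7.14711331e-02],
       [ 9.99999465e-01, -9.50355263e-04,  4.09380997e-04,
        -5.69083656e-04],
       [-6.48291395e-04, -2.67032543e-01,  9.63687294e-01,
         1.99246967e-02],
       [ 0.00000000e+00,  0.00000000e+00,  0.00000000e+00,
         1.00000000e+00]])}
```

View pics/scene0.png

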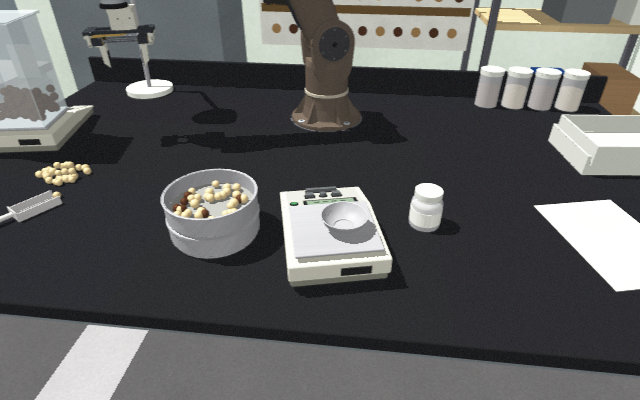

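View pics/side0.png

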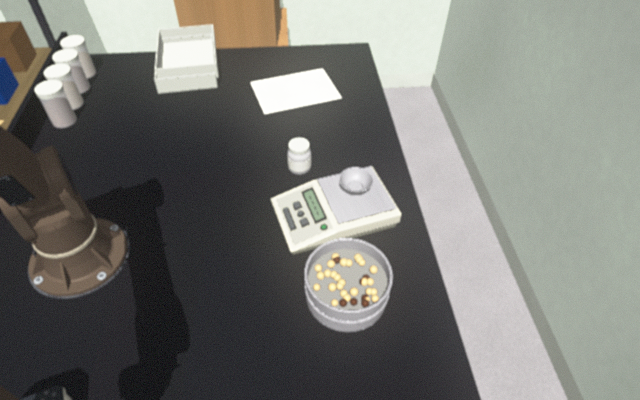

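View pics/wrist0.png

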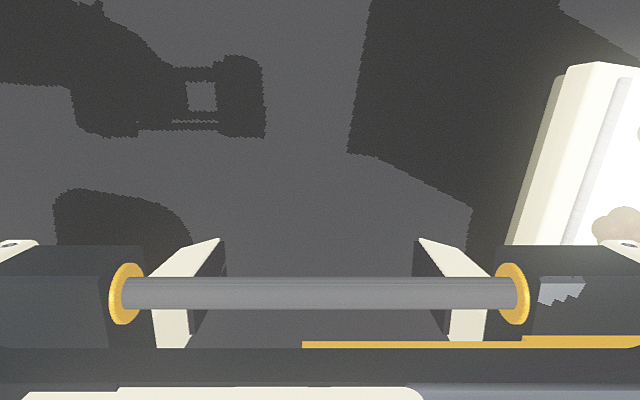

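The scene and side views show the balance, with its panel facing the robot, the sieve on its right and the jar on its left. In the side view the keys are around (285–330, 205–230). The wrist camera does not see the balance. I'll enlarge the side view.

Run:
```python
import cv2
a=cv2.imread("pics/side0.png")
c=a[155:255,265:405];cv2.imwrite("pics/side0c.png",cv2.resize(c,None,fx=5.7,fy=5.7,interpolation=cv2.INTER_CUBIC))
a=cv2.imread("pics/scene0.png")
c=a[175:285,270:400];cv2.imwrite("pics/scene0c.png",cv2.resize(c,None,fx=5,fy=5,interpolation=cv2.INTER_CUBIC))
```

```text
(no output)
```

View pics/side0c.png

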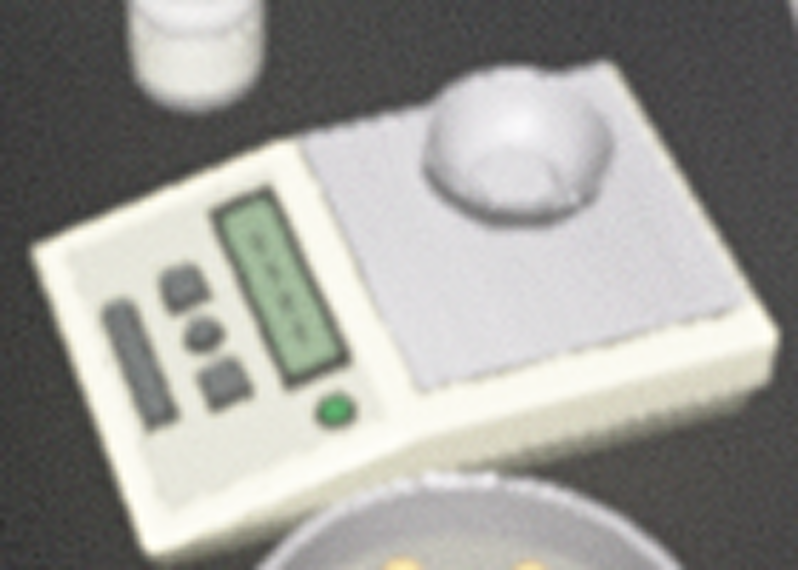

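View pics/scene0c.png

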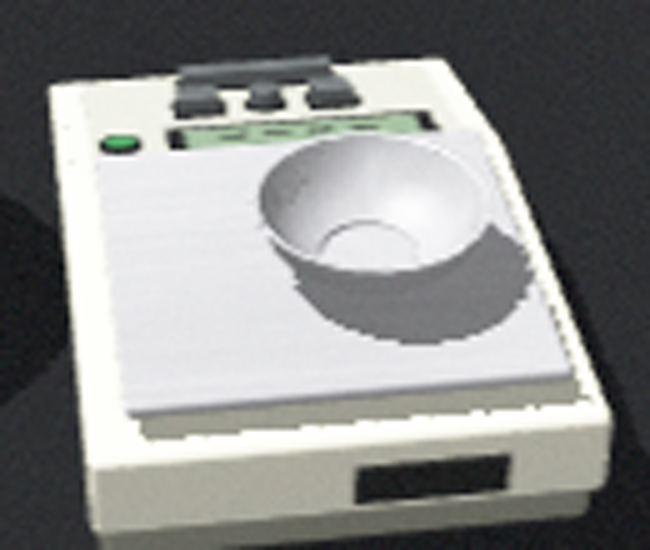

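```bash
cat > h.py <<'E'
import numpy as np, cv2
from scipy.spatial.transform import Rotation as R
from cell import arm,get_image,camera_model
def cam(n,state=None):
    m=camera_model(n); K=np.array([[m['fx'],0,m['cx']],[0,m['fy'],m['cy']],[0,0,1]])
    if n=='wrist':
        T=np.eye(4);T[:3,:3]=R.from_rotvec(state['ee_rot']).as_matrix();T[:3,3]=state['position']
        T=T@np.array(m['T_tool_cam']);return K,T[:3,:3],T[:3,3]
    return K,R.from_rotvec(m['orientation']).as_matrix(),np.array(m['position'])
def ray(c,p):
    K,Q,o=c; d=Q@np.linalg.inv(K)@np.array([p[0],p[1],1.]);return o,d/np.linalg.norm(d)
def proj(c,X):
    K,Q,o=c; q=K@(Q.T@(np.asarray(X)-o)); return q[:2]/q[2]
def onz(c,p,z):
    o,d=ray(c,p); return o+d*(z-o[2])/d[2]
def tri(*cp):
    A=np.zeros((3,3));b=np.zeros(3);rs=[ray(c,p) for c,p in cp]
    for o,d in rs:
        M=np.eye(3)-np.outer(d,d);A+=M;b+=M@o
    X=np.linalg.solve(A,b);return X,[np.linalg.norm((np.eye(3)-np.outer(d,d))@(X-o))*1000 for o,d in rs]
E
python3 - <<'E'
from h import *
np.set_printoptions(precision=4,suppress=True)
cs,ce=cam('side'),cam('scene')
S=lambda x,y:(265+x/5.7-.4,155+y/5.7-.4)
E_=lambda x,y:(270+x/5-.4,175+y/5-.4)
for n,p in dict(fl=(304,135),bl=(612,64),br=(742,302),fr=(420,390)).items(): print(n,onz(cs,S(*p),.084))
for n,a,b in [('L',(185,285),(332,90)),('M',(203,332),(265,92)),('R',(225,380),(198,98)),('bar',(138,362),(254,67))]: print(n,*tri((cs,S(*a)),(ce,E_(*b))))
E
```

```text
fl [0.6553 0.1595 0.084 ]
bl [0.8177 0.1983 0.084 ]
br [0.8518 0.0322 0.084 ]
fr [ 0.6937 -0.0093  0.084 ]
L [0.5906 0.0878 0.0573] [np.float64(0.2772733403274196), np.float64(0.2772733403274278)]
M [0.5974 0.0563 0.0581] [np.float64(0.32463471302411784), np.float64(0.32463471302402125)]
R [0.606  0.0254 0.0579] [np.float64(0.11045864575341159), np.float64(0.11045864575345114)]
bar [0.5651 0.0468 0.0507] [np.float64(0.9054899210356047), np.float64(0.9054899210355635)]
```

```bash
cat >> h.py <<'E'
def target(M,yaw,tipoff,flip,xs=0.,ys=0.):
    """TCP pose with tips tipoff (m) above key plane along normal; xs up slope, ys along row"""
    c,s=np.cos(yaw),np.sin(yaw); t=np.radians(14)
    Rb=np.array([[c,-s,0],[s,c,0],[0,0,1]])
    n=Rb@[-np.sin(t),0,np.cos(t)]; u=Rb@[np.cos(t),0,np.sin(t)]; y=Rb@[0,1,0]
    tz=-n; ty=y*flip; tx=np.cross(ty,tz)
    Q=np.column_stack([tx,ty,tz]); p=np.array(M)+u*xs+y*ys+n*(tipoff+.178)
    return p,Q
def rel(state,p,Q):
    R0=R.from_rotvec(state['ee_rot']).as_matrix()
    return R0.T@(p-state['position'])*1000, R.from_matrix(R0.T@Q).as_rotvec()
E
python3 - <<'E'
from h import *
np.set_printoptions(precision=4,suppress=True)
s=arm.observe(); print(R.from_rotvec(s['ee_rot']).as_matrix())
for f in(1,-1):
    p,Q=target([.598,.0565,.058],np.radians(13.7),.1,f);print(f,p,*rel(s,p,Q))
print(proj(cam('scene'),[.209,-.589,.3]))
cs=cam('side');print('sieve',onz(cs,(348,272),.108),'jar',onz(cs,(299,145),.095),'dish',onz(cs,(355,180),.116))
E
```

```text
[[ 0.9422  0.3351 -0.0005]
 [ 0.3351 -0.9422  0.0011]
 [-0.0001 -0.0012 -1.    ]]
1 [0.5327 0.0406 0.3277] [ 515.4741 -484.474    76.898 ] [-0.3708 -0.0208 -3.0171]
-1 [0.5327 0.0406 0.3277] [ 515.4741 -484.474    76.898 ] [-0.0137  0.2443  0.102 ]
[121.4508  39.5339]
sieve [ 0.6955 -0.1778  0.108 ] jar [0.6097 0.2947 0.095 ] dish [0.753  0.1131 0.116 ]
```

```bash
python3 -m pendant '[[[40,-38,0,0,0.02,0.01,0],[80,-76,0,0,0.04,0.02,0],[120,-114,0,0,0.06,0.03,0],[160,-152,10,0,0.08,0.04,0],[200,-190,20,0,0.1,0.05,0],[240,-228,30,0,0.12,0.06,0],[280,-266,35,-0.01,0.14,0.07,0],[320,-302,40,-0.01,0.16,0.08,0],[360,-340,45,-0.01,0.18,0.09,0],[400,-378,50,-0.01,0.2,0.1,0],[440,-416,55,-0.014,0.22,0.1,0],[480,-454,60,-0.014,0.244,0.102,0],[500,-470,65,-0.014,0.244,0.102,0],[515,-484,70,-0.014,0.244,0.102,0],[515.5,-484.5,77,-0.014,0.244,0.102,0],[515.5,-484.5,77,-0.014,0.244,0.102,0],[515.5,-484.5,77,-0.014,0.244,0.102,0]]]'
python3 - <<'E'
from h import *
s=arm.observe(); print(s)
cv2.imwrite("pics/w1.png",get_image('wrist')[:,:,::-1])
E
```

```text
clock: 2.28
position: [0.5325, 0.0392, 0.3277]
ee_rot: [-3.07, -0.367, -0.376]
force: [-0.3, -0.3, -0.3]
width: 0.498
{'clock': 2.275, 'joints': array([ 0.05191327,  0.3275601 , -0.27559754,  1.98496304,  0.14221456,
        0.60079447, -1.63977432]), 'dq': array([-0.00103009, -0.00524564, -0.00331069, -0.00573596,  0.00142027,
       -0.00211149, -0.00377509]), 'joint_efforts': array([-3.76098566e-01, -5.29418528e+01, -2.57293269e+00, -2.72345871e+01,
        4.37303341e-02, -1.58309486e+00,  1.64467401e-03]), 'position': array([0.53248062, 0.03917319, 0.32771024]), 'ee_rot': array([-3.07001791, -0.3665829 , -0.37641989]), 'force': array([-0.34631864, -0.3196304 , -0.33250954]), 'ft_torque': array([-0.07992774,  0.28202112, -0.0095872 ]), 'width': 0.49828217398566077}
```

View pics/w1.png

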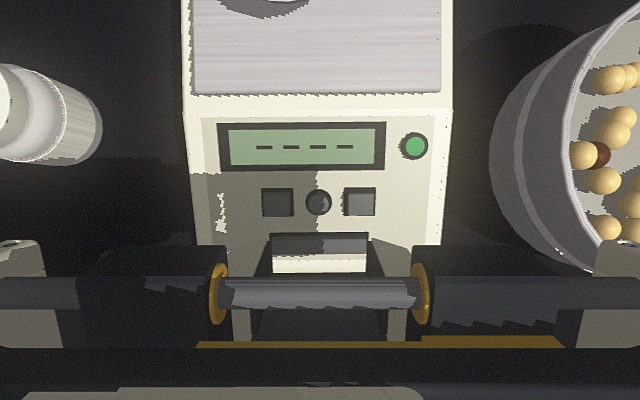

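The wrist view is well aligned with the balance. The keys are near (277,202), (318,202) and (359,202), and the tare bar is at about (320,243), partly behind the gripper bar. I'll crop for finer readings.

Run:
```python
import cv2
a=cv2.imread("pics/w1.png")
c=a[180:280,250:390];cv2.imwrite("pics/w1c.png",cv2.resize(c,None,fx=5.7,fy=5.7,interpolation=cv2.INTER_CUBIC))
c=a[230:350,190:450];cv2.imwrite("pics/w1d.png",cv2.convertScaleAbs(cv2.resize(c,None,fx=3,fy=3,interpolation=cv2.INTER_CUBIC),alpha=2))
```

```text
(no output)
```

View pics/w1c.png

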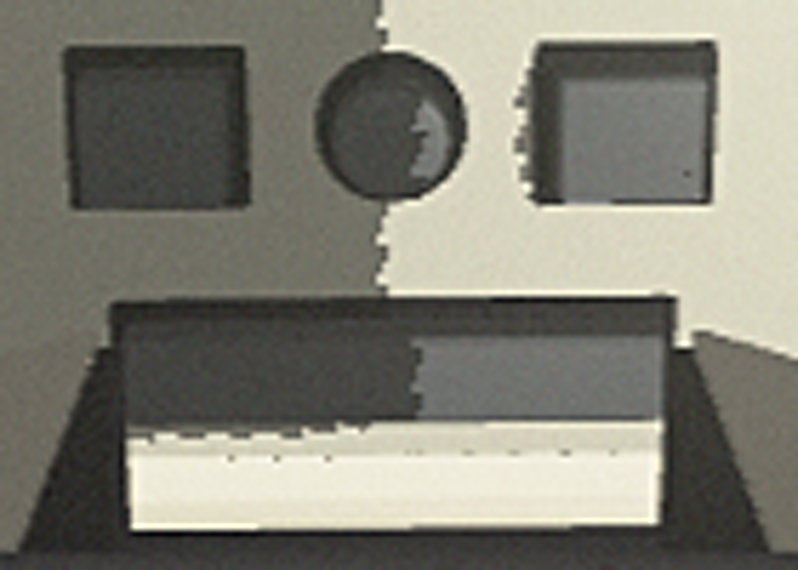

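View pics/w1d.png

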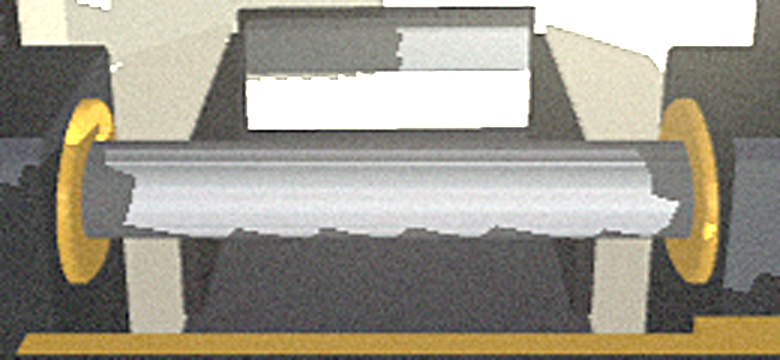

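Run:
```python
from h import *
from scipy.optimize import least_squares
np.set_printoptions(precision=4,suppress=True)
s=arm.observe();c=cam('wrist',s)
W=lambda x,y:np.array((250+x/5.7-.41,180+y/5.7-.41))
# face (L: left,R:right; image up = up slope)
L=[(77,72),(230,72),(230,207),(75,207)]; Rk=[(562,77),(716,77),(713,203),(562,203)]; B=[(127,328),(663,336),(660,420),(129,421)]
def face(cx,cy,w,d): # image left = +y
    return [(cx+d/2,cy+w/2),(cx+d/2,cy-w/2),(cx-d/2,cy-w/2),(cx-d/2,cy+w/2)]
pts=np.array(face(0,.032,.020,.018)+face(0,-.032,.020,.018)+face(-.034,0,.075,.013)); px=np.array([W(*p) for p in L+Rk+B])
def world(q):
    a=q[3];co,si=np.cos(a),np.sin(a);t=np.radians(14);Rb=np.array([[co,-si,0],[si,co,0],[0,0,1]])
    u=Rb@[np.cos(t),0,np.sin(t)];y=Rb@[0,1,0]
    return [q[:3]+u*p[0]+y*p[1] for p in pts]
f=lambda q:(np.array([proj(c,X) for X in world(q)])-px).ravel()
r=least_squares(f,[.598,.0565,.058,.24],loss='soft_l1');print(r.x,np.degrees(r.x[3]),r.fun.reshape(-1,2))
R0=R.from_rotvec(s['ee_rot']).as_matrix()
for y in(.023,.042,-.023,-.042):
    print(y,[proj(c,s['position']+R0@[x,y,.178]) for x in(-.0095,.0095)])
p,Q=target(r.x[:3],r.x[3],.1,-1);print(rel(s,p,Q))
```

```text
[0.5975 0.0546 0.0606 0.2333] 13.366526213466583 [[ 0.2399  0.2315]
 [-0.0437  0.3204]
 [ 0.3849 -0.5552]
 [ 1.4961 -0.6381]
 [ 0.1033 -0.3614]
 [-0.3884 -0.2726]
 [-0.9565  0.4119]
 [-0.5155  0.329 ]
 [-0.9666  0.7617]
 [ 0.9764 -0.3523]
 [ 0.836   0.3004]
 [-0.7786 -0.1503]]
0.023 [array([365.8036, 275.1855]), array([367.1892, 239.5128])]
0.042 [array([403.9042, 275.1497]), array([406.4331, 239.4783])]
-0.023 [array([273.5407, 275.272 ]), array([272.1573, 239.5966])]
-0.042 [array([235.4242, 275.3078]), array([232.8966, 239.6312])]
(array([ 0.0709,  0.0631, -2.4849]), array([0.0008, 0.    , 0.0045]))
```

```bash
python3 -m pendant '[[[0,0,25,0,0,0.004,0.08],[0,0,50,0,0,0.004,0.08],[0,0,70,0,0,0.004,0.08],[0,0,80,0,0,0.004,0.08],[0,0,85,0,0,0.004,0.08],[0,0,85,0,0,0.004,0.08],[0,0,85,0,0,0.004,0.08]]]'
python3 - <<'E'
from h import *
s=arm.observe(); print(s['force'],s['position'],s['width'])
p,Q=target([.5975,.0546,.0606],.2333,0,-1);print(rel(s,p,Q))
a=get_image('wrist')[:,:,::-1];b=get_image('scene')[:,:,::-1]
cv2.imwrite("pics/w2.png",a)
cv2.imwrite("pics/s2.png",cv2.resize(b[140:260,250:420],None,fx=4.5,fy=4.5,interpolation=cv2.INTER_CUBIC))
E
```

```text
clock: 3.2
position: [0.5529, 0.0451, 0.2459]
ee_rot: [-3.069, -0.362, -0.378]
force: [0.0, -0.2, 0.7]
width: 0.463
[ 0.00102278 -0.21934438  0.72520729] [0.55293629 0.0450808  0.24590842] 0.46324662090721536
(array([-0.64019673,  1.03692156, 12.82491255]), array([ 0.00025335, -0.00093842,  0.00184933]))
```

View pics/w2.png

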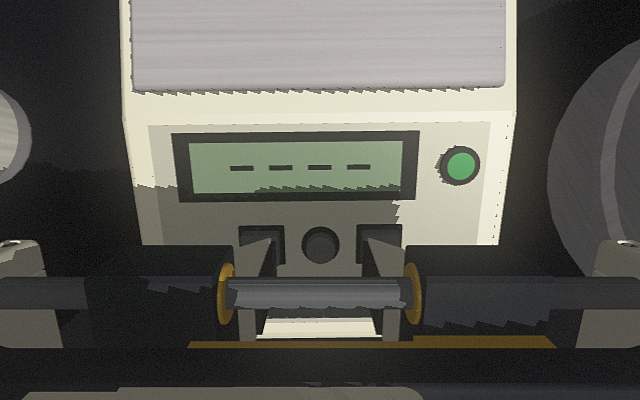

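View pics/s2.png

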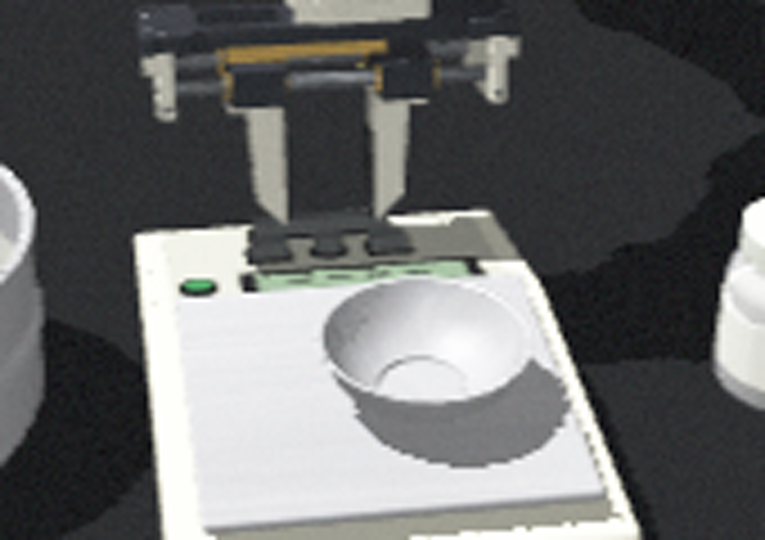

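The scene view shows that the fingertips taper to a point at the inner edge, so I need to open wider, to about 60 mm, so the tips land near the key centres.

```bash
python3 -m pendant '[[[-0.6,1,0,0,0,0.002,-0.3],[-0.6,1,0,0,0,0.002,-0.3],[-0.6,1,3,0,0,0.002,-0.3],[-0.6,1,6,0,0,0.002,-0.3],[-0.6,1,8,0,0,0.002,-0.3],[-0.6,1,8,0,0,0.002,-0.3],[-0.6,1,8,0,0,0.002,-0.3]]]'
python3 - <<'E'
from h import *
s=arm.observe(); print(s['force'],s['position'],s['width'])
p,Q=target([.5975,.0546,.0606],.2333,0,-1);print(rel(s,p,Q))
a=get_image('wrist')[:,:,::-1];b=get_image('scene')[:,:,::-1];d=get_image('side')[:,:,::-1]
f=lambda i,k:cv2.resize(i,None,fx=k,fy=k,interpolation=cv2.INTER_CUBIC)
cv2.imwrite("pics/w3.png",f(a[200:300,200:440],3.3))
cv2.imwrite("pics/s3.png",f(b[155:215,280:370],8))
cv2.imwrite("pics/d3.png",f(d[150:250,240:360],6))
E
```

```text
clock: 4.18
position: [0.5544, 0.0445, 0.2373]
ee_rot: [-3.069, -0.36, -0.377]
force: [0.2, -0.2, -0.3]
width: 0.648
[ 0.16367953 -0.18542291 -0.262868  ] [0.55439226 0.04446179 0.23733821] 0.6480972595858305
(array([0.21172183, 0.10209579, 4.20153863]), array([ 9.43568045e-05,  5.68605914e-05, -2.21262482e-05]))
```

View pics/w3.png

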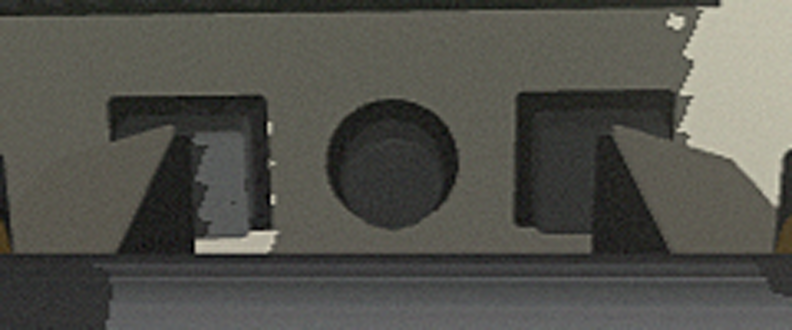

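View pics/s3.png

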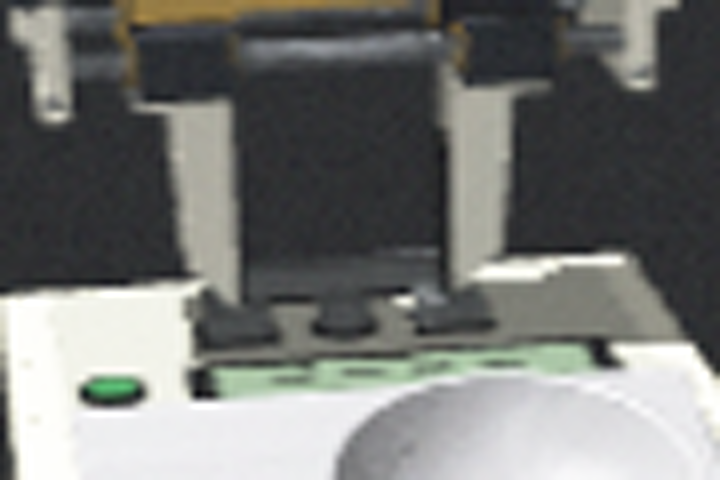

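View pics/d3.png

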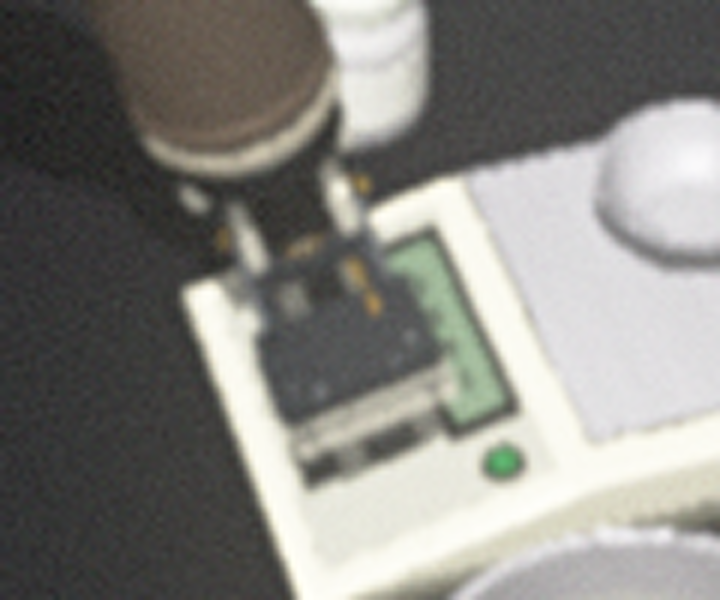

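The tips sit over the middles of the two keys: in the wrist crop the tips are at (175,125) and (613,128), and the key tops span 115–250 and 530–675. Next I'll feel for contact.

```bash
python3 -m pendant '[[[0,0,2,0,0,0,-0.3],[0,0,4,0,0,0,-0.3],[0,0,4,0,0,0,-0.3],[0,0,4,0,0,0,-0.3]]]'
cat > o.py <<'E'
from h import *
s=arm.observe(); print(s['force'],s['ft_torque'],s['width'],s['clock'])
p,Q=target([.5975,.0546,.0606],.2333,0,-1);r=rel(s,p,Q);print(r, 'Fn',R.from_rotvec(s['ee_rot']).inv().apply(s['force']))
E
python3 o.py; python3 -m pendant '[[[0,0,1.5,0,0,0,-0.3],[0,0,1.5,0,0,0,-0.3],[0,0,1.5,0,0,0,-0.3]]]';python3 o.py
```

```text
clock: 4.82
position: [0.5554, 0.0447, 0.2336]
ee_rot: [-3.069, -0.36, -0.377]
force: [-0.5, 0.3, 2.8]
width: 0.649
[-0.495636    0.32871701  2.82907319] [-0.07379869  0.30566077 -0.04820646] 0.6491429052420165 4.825
(array([0.15982423, 0.10156824, 0.29847498]), array([ 1.25025566e-04, -1.71088402e-04, -3.84727482e-05])) Fn [ 0.29073802 -0.43405313 -2.84331396]
clock: 5.2
position: [0.5557, 0.0448, 0.2321]
ee_rot: [-3.069, -0.36, -0.377]
force: [-1.2, -0.5, 4.4]
width: 0.646
[-1.17298799 -0.47978266  4.42983565] [-0.1067931   0.27394061 -0.00774881] 0.6457876847301882 5.2
(array([ 0.16719322,  0.09237478, -1.20153118]), array([ 1.14948806e-04, -1.74629592e-04, -3.41989437e-05])) Fn [-0.14245287  0.19613618 -4.60117093]
```

Both keys are going down: 4.6 N total is about 2.6 mm each. I'll press to the stop and check.

```bash
python3 -m pendant '[[[0,0,1.0,0,0,0,-0.3],[0,0,1.9,0,0,0,-0.3],[0,0,1.9,0,0,0,-0.3]]]';python3 o.py
```

```text
clock: 5.58
position: [0.556, 0.0449, 0.2307]
ee_rot: [-3.07, -0.359, -0.377]
force: [-5.6, -0.9, 12.5]
width: 0.651
[-5.56314665 -0.94092297 12.50627585] [0.01013469 0.80718653 0.07870858] 0.6506070127565048 5.575
(array([ 0.17628935,  0.11425499, -2.65408596]), array([ 2.90880550e-04, -2.99682139e-04, -9.54024794e-05])) Fn [ -2.43317985  -0.36654979 -13.49763496]
```

```bash
python3 -m pendant '[[[0,0,0.4,0,0,0,-0.3],[0,0,0.4,0,0,0,-0.3],[0,0,0.4,0,0,0,-0.3],[0,0,0.4,0,0,0,-0.3],[0,0,0.4,0,0,0,-0.3],[0,0,0.4,0,0,0,-0.3],[0,0,0.4,0,0,0,-0.3],[0,0,0.4,0,0,0,-0.3],[0,0,0.4,0,0,0,-0.3],[0,0,0.4,0,0,0,-0.3],[0,0,0.4,0,0,0,-0.3],[0,0,0.4,0,0,0,-0.3],[0,0,0.4,0,0,0,-0.3],[0,0,0.4,0,0,0,-0.3],[0,0,0.4,0,0,0,-0.3],[0,0,0.4,0,0,0,-0.3],[0,0,0.4,0,0,0,-0.3],[0,0,0.4,0,0,0,-0.3],[0,0,0.4,0,0,0,-0.3],[0,0,0.4,0,0,0,-0.3]]]';python3 o.py
python3 - <<'E'
from h import *
a=get_image('wrist')[:,:,::-1];b=get_image('scene')[:,:,::-1]
f=lambda i,k:cv2.resize(i,None,fx=k,fy=k,interpolation=cv2.INTER_CUBIC)
cv2.imwrite("pics/w4.png",np.vstack([f(cv2.convertScaleAbs(a[200:300,200:440],alpha=1.6),3),f(b[165:205,290:380],8)]))if 0 else None
cv2.imwrite("pics/w4.png",f(cv2.convertScaleAbs(a[190:300,200:440],alpha=1.6),3.3))
cv2.imwrite("pics/s4.png",f(b[155:215,280:370],8))
E
```

```text
clock: 8.07
position: [0.5561, 0.0449, 0.2306]
ee_rot: [-3.07, -0.36, -0.378]
force: [-8.0, -1.4, 17.2]
width: 0.653
[-7.98760136 -1.36913711 17.1777778 ] [-0.05219759  1.05547696  0.07401137] 0.6529537848863427 8.075
(array([ 0.17636414,  0.13364792, -2.73355396]), array([ 4.02829838e-04, -4.53622674e-04, -3.57473162e-05])) Fn [ -3.68338593  -0.50696852 -18.62600368]
```

View pics/w4.png

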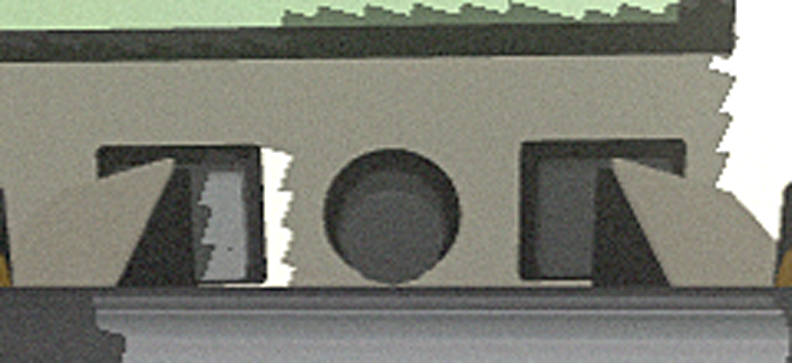

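View pics/s4.png

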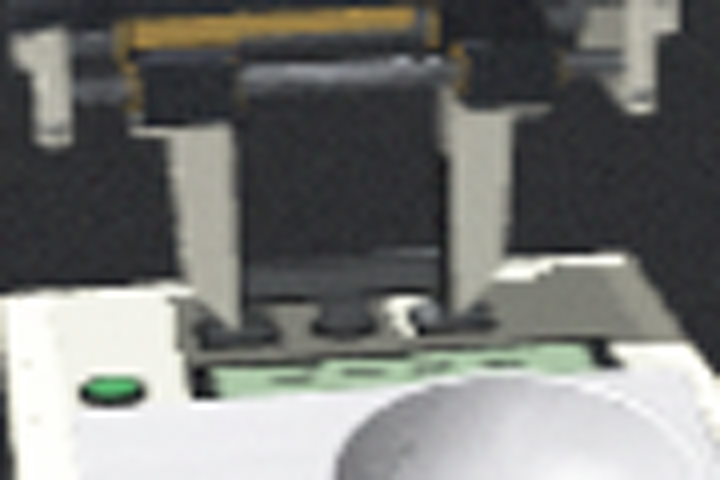

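Both keys look fully down in the pictures, and the middle key stands higher. The travel from first contact is about 4.0 mm. To be safe I'll hold a little longer with slightly more push.

```bash
python3 -m pendant '[[[0,0,0.3,0,0,0,-0.3],[0,0,0.3,0,0,0,-0.3],[0,0,0.3,0,0,0,-0.3],[0,0,0.3,0,0,0,-0.3],[0,0,0.3,0,0,0,-0.3],[0,0,0.3,0,0,0,-0.3],[0,0,0.3,0,0,0,-0.3],[0,0,0.3,0,0,0,-0.3],[0,0,0.3,0,0,0,-0.3],[0,0,0.3,0,0,0,-0.3],[0,0,0.3,0,0,0,-0.3],[0,0,0.3,0,0,0,-0.3],[0,0,0.3,0,0,0,-0.3],[0,0,0.3,0,0,0,-0.3],[0,0,0.3,0,0,0,-0.3],[0,0,0.3,0,0,0,-0.3],[0,0,0.3,0,0,0,-0.3],[0,0,0.3,0,0,0,-0.3],[0,0,0.3,0,0,0,-0.3],[0,0,0.3,0,0,0,-0.3]]]';python3 o.py
```

```text
clock: 10.68
position: [0.5561, 0.0449, 0.2306]
ee_rot: [-3.07, -0.36, -0.378]
force: [-8.5, -1.2, 20.3]
width: 0.65
[-8.53361174 -1.18887637 20.30890017] [0.01966239 1.26012098 0.06023104] 0.6502613152533868 10.675
(array([ 0.17128218,  0.16162993, -2.80407189]), array([ 4.47248283e-04, -6.03848035e-04, -6.18599942e-05])) Fn [ -3.39622898  -0.80625972 -21.78308877]
```

```bash
python3 -m pendant '[[[0,0,-2,0,0,0,-0.3],[0,0,-5,0,0,0,-0.3],[0,0,-12,0,0,0,-0.3],[0,0,-25,0,0,0,-0.3],[0,0,-30,0,0,0,-0.3],[-15,0,-30,0,0,0,0.3],[-34,0,-30,0,0,0,0.3],[-34,0,-30,0,0,0,0.3],[-34,0,-30,0,0,0,0.3],[-34,0,-30,0,0,0,0.3]]]'; python3 o.py
python3 - <<'E'
from h import *
a=get_image('wrist')[:,:,::-1];b=get_image('scene')[:,:,::-1]
f=lambda i,k:cv2.resize(i,None,fx=k,fy=k,interpolation=cv2.INTER_CUBIC)
cv2.imwrite("pics/w5.png",a)
cv2.imwrite("pics/s5.png",f(b[145:225,275:375],7))
E
```

```text
clock: 11.92
position: [0.5177, 0.0358, 0.2505]
ee_rot: [-3.069, -0.36, -0.378]
force: [-0.9, 0.3, 0.4]
width: 0.346
[-0.88158269  0.3414035   0.36122621] [-0.09219428  0.25473119  0.01028378] 0.3462585883296997 11.925
(array([33.5731268 ,  0.15819532, 26.14656415]), array([-2.95776197e-05, -7.73234507e-04, -3.42073457e-05])) Fn [-0.66785076 -0.53596011 -0.53939863]
```

View pics/w5.png

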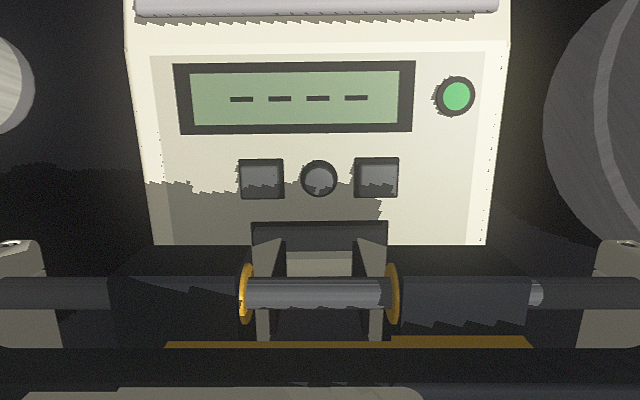

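View pics/s5.png

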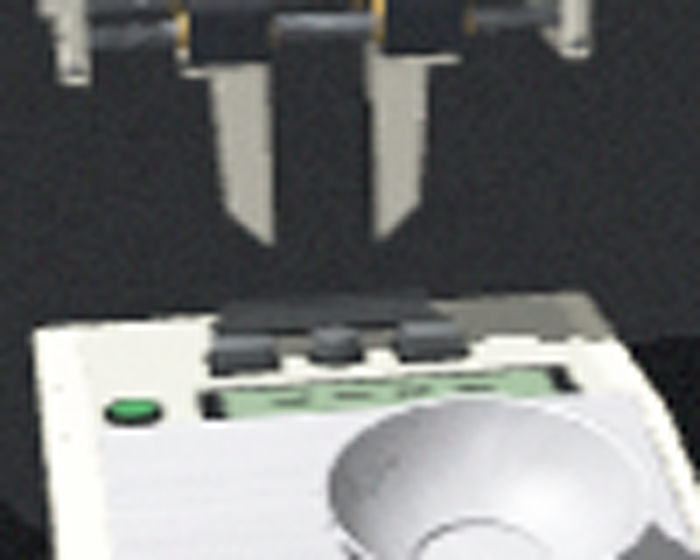

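All the keys are back up and the two tips (crop 272 and 375) are over the tare bar. Now I'll press it.

```bash
python3 -m pendant '[[[0.4,0,8,0,0,0,0.3],[0.4,0,16,0,0,0,0.3],[0.4,0,22,0,0,0,0.3],[0.4,0,25,0,0,0,0.3],[0.4,0,27,0,0,0,0.3],[0.4,0,27,0,0,0,0.3],[0.4,0,27,0,0,0,0.3]]]'; python3 o.py;  python3 -m pendant '[[[0,0,1,0,0,0,0.3],[0,0,2,0,0,0,0.3],[0,0,2.3,0,0,0,0.3],[0,0,2.3,0,0,0,0.3],[0,0,2.3,0,0,0,0.3]]]';python3 o.py
```

```text
clock: 12.9
position: [0.5237, 0.0372, 0.2244]
ee_rot: [-3.069, -0.36, -0.377]
force: [-2.3, -0.2, 1.8]
width: 0.351
[-2.339874   -0.15321524  1.80085821] [-0.0659889   0.62268546  0.02546491] 0.35052359190814203 12.9
(array([33.93071315,  0.1326623 , -0.75829842]), array([ 8.55638083e-05,  1.32982620e-04, -1.81824442e-05])) Fn [-1.80787902 -0.39165933 -2.30645876]
clock: 13.52
position: [0.5243, 0.0374, 0.2225]
ee_rot: [-3.069, -0.36, -0.377]
force: [-5.6, -1.2, 9.6]
width: 0.347
[-5.5688764  -1.19937664  9.63801302] [0.05126206 1.00714917 0.08365183] 0.3473652180344116 13.525
(array([33.80527755,  0.15956022, -2.72820681]), array([ 2.46145956e-04, -2.98034088e-04,  5.01643398e-05])) Fn [ -3.19126703  -0.11810002 -10.7305196 ]
```

The bar is at its stop (10.7 N against 3 N of spring). I'll hold briefly, then let it up and retreat.

```bash
python3 -m pendant '[[[0,0,0.3,0,0,0,0.3],[0,0,0.3,0,0,0,0.3],[0,0,0.3,0,0,0,0.3],[0,0,0.3,0,0,0,0.3]]]'; python3 o.py; python3 -m pendant '[[[0,0,-2,0,0,0,0.3],[0,0,-5,0,0,0,0.3],[0,0,-12,0,0,0,0.3],[0,0,-25,0,0,0,0.3],[0,0,-45,0,0,0,0.3],[0,0,-70,0,0,0,0.3],[0,0,-90,0,0,0,0.3],[0,0,-90,0,0,0,0.3],[0,0,-90,0,0,0,0.3],[0,0,-90,0,0,0,0.3]]]'; python3 o.py
python3 - <<'E'
from h import *
a=get_image('wrist')[:,:,::-1];b=get_image('scene')[:,:,::-1];c=get_image('side')[:,:,::-1]
cv2.imwrite("pics/w6.png",a)
cv2.imwrite("pics/s6.png",b)
for n,i in(('scene',b),('side',c)):
    o=cv2.imread(f'pics/{n}0.png');print(n,{k:float(np.abs(i[y0:y1,x0:x1].astype(int)-o[y0:y1,x0:x1]).mean().round(2)) for k,(x0,x1,y0,y1) in (dict(sieve=(160,262,170,252),jar=(405,445,182,232),dish=(318,372,198,240)) if n=='scene' else dict(sieve=(303,394,238,330),jar=(285,315,137,175),dish=(338,374,165,196))).items()})
E
```

```text
clock: 14.02
position: [0.5243, 0.0374, 0.2224]
ee_rot: [-3.069, -0.36, -0.378]
force: [-7.4, 0.1, 13.5]
width: 0.346
[-7.3919988   0.07329836 13.52464452] [0.02395852 1.21983755 0.11462116] 0.3459998201039121 14.025
(array([33.81582869,  0.17066228, -2.83085264]), array([ 2.98527510e-04, -4.12267418e-04,  6.98896281e-08])) Fn [ -3.68363867  -1.77582844 -14.86069541]
clock: 15.28
position: [0.5031, 0.0323, 0.3084]
ee_rot: [-3.07, -0.36, -0.375]
force: [1.3, 0.9, -0.4]
width: 0.349
[ 1.28153089  0.85290662 -0.43214299] [-0.0435876   0.31069505  0.01608412] 0.34905321039870496 15.275
(array([34.26523503,  0.14170995, 85.82836658]), array([-1.41983896e-04,  1.25640023e-03, -7.90469035e-05])) Fn [ 1.29748047 -0.5335175   0.76708683]
scene {'sieve': 1.86, 'jar': 4.49, 'dish': 1.5}
side {'sieve': 2.72, 'jar': 2.34, 'dish': 2.42}
```

View pics/w6.png

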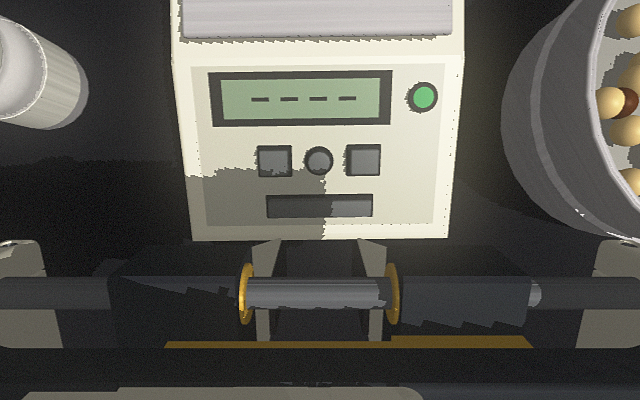

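View pics/s6.png

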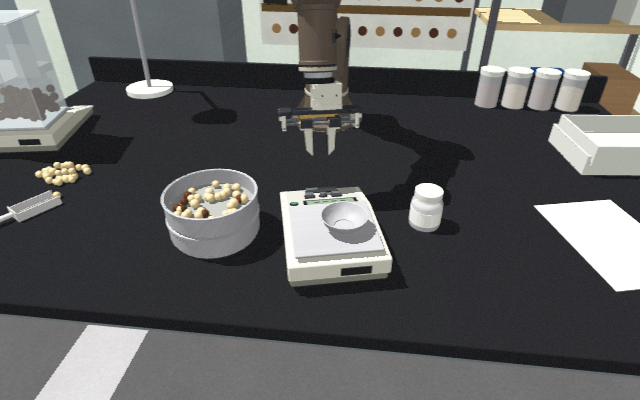

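The wrist view shows all the keys and the bar up. In the scene view the dish (345,217), sieve (210,210) and jar (427,207) look unmoved, and the arm is clear, so I'm handing in.

```bash
python3 -c "
from cell import arm
print(arm.sign_off())"
```

```text
the job is handed in; nothing more can be done
None
```

I carried out the full key sequence and handed the job in at about 15 s of the 45 s allowed. The hand-in gives no verdict, so the result rests on my own checks.

- **End keys:** I pressed both square keys together along the panel normal with two fingertips about 60 mm apart. They went down about 4 mm from first contact, with 13–22 N against about 6 N of spring force. I held them there for about 5 s; in the pictures both were down and the middle key stayed up.
- **Tare bar:** After both end keys came back up, I pressed the bar to its stop (11–15 N against 3 N of spring force) for about 0.6 s and released it.
- **Last checks:** All keys and the bar looked up, and the gripper was about 86 mm clear. The dish, sieve and jar were unchanged by eye and in a before/after picture comparison. The jar's slightly larger difference in the scene view (4.5 grey levels) I put down to shadow, but I did not measure its position.

**Disagreements and gaps:**
- The first height estimate of the key tops (58 mm) and the wrist-camera fit (60.6 mm) differed by 2–3 mm. The contact point supported about 59 mm.
- The moment reading suggested the two keys were loaded slightly unevenly. My estimate still left each one above the 3 N it needs.
- The display showed dashes throughout, so it did not confirm the unlock.

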